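# Tip a vice jaw pad out of its nest

## Robot

A 6-joint arm with a two-finger parallel gripper is mounted at the origin on a cart in front of the work surface, level with it; the furniture and walls round the work are solid. World frame = base frame: x ahead of the robot, y to its left, z up, the work surface at z = 0. Lengths are in m, angles in rad, forces in N, time in s.
With the tool pointing down it reaches from about 0.225 to 0.875 m from the base axis. Payload 3.4 kg.
Tool frame: the origin (TCP) lies on the centre line of the jaws, within the pads' length; the fingertips stand 11 mm ahead of it and the grasp point (between the pads) lies 8 mm behind it; z points along the fingers, y is the line along which they close (so a half turn about z gives the same grasp; the last joint's range is limited). The gripper opens to 85 mm and grips with 20 to 120 N. Pads are 22 mm wide; open, the fingers measure 114 mm over their backs; the gripper's body (76 mm by 85 mm) begins 54 mm behind the grasp point. The pads swing forward as they close: fully open they stand 13 mm farther back than shut.
Start: joints at [-0.121, 0.276, 1.505, -0, 1.361, -0.121], TCP at [0.575, -0, 0.242] pointing down, gripper open.
Joint ranges: [-2.89, 2.89], [-0.75, 2.08], [0.22, 2.7], [-1.18, 4.32], [0.11, 2.71], [-2.7, 2.7]. Speed limits (rad/s): [2.57, 2.57, 3.14, 3.14, 3.14, 3.14].

## Interface

Orientations are given as a unit quaternion [w, x, y, z].
In Python, from rig import manip, eyes, job gives the robot as it stands.
- The arm moves only by the tool drive_tool, never from a script. Its argument "rows" is a list of rows, each a list of 3 entries, a list of its own where there are three numbers: the turn, a rotation vector about the world's x, y, z in rad, then the shift along the world's x, y, z in cm, then the finger opening in cm, from 0 to 8.54. A call has 1 to 8 rows; each row shifts and turns the commanded pose from where the row before left it; what a row does not reach is not made up. A row lasts 1/8 s, in which the tool goes at most 62.5 mm and 10.7 degrees, less where a joint would pass 70% of its speed; a pose out of reach is approached as far as the arm can. A call is refused whole if a number of a shift passes 6.25 or a number of a turn 0.188, either way. A call with a gripper value outside its range is refused whole. The fingers move at their own pace and stop on an object; "force" is the grip in N (left out, the last holds). Time passes only in rows, so rows that do not move let the fingers close. It gives the time, the measured TCP pose, the force, the opening and the grip force at its end, in the units of the state.
- manip.get_state(): the state, without advancing time (a new reading comes with each control period).
- eyes.get_image(name): name is "scene" or "side" or "wrist"; returns the picture (400x640x3 uint8, red, green, blue); there is no depth.
- eyes.get_calibration(name): a dict with "camera_matrix" (3x3 intrinsics, pixels), "k1" (the pictures are not rectified: a ray, as slopes to the right and down, at radius r is drawn at 1 + k1 r^2 times it, then the intrinsics apply), "view" (4x4, takes a point from world to camera coordinates). Camera axes: x right, y up, looking along -z (the intrinsics and any distortion apply to the point x, -y, -z); pixel columns grow to the right and rows downward; lengths in m; the calibration is good to about 2 mm. A picture is of the moment at which its call begins: read the wrist's pose just before it. get_calibration takes no time and is no camera call; for the wrist camera it gives the pose at the moment of the call.
- job.sign_off(): hands the job in; it is judged then, once.
The state is a dict: "clock": time; "qpos": joint angles; "qd": joint speeds; "effort": joint torques, N m; "position": TCP position; "ee_rot": TCP orientation; "contact_force": force on the tool from outside, world axes, zero at the start; "moment": the same for the moment, N m; "width": finger opening in m; "gripper_force": force on a finger pad.
Only numpy, scipy, OpenCV 4.12 (cv2) and the standard library are available. Lean on these libraries where they do the work, as an engineer would, in place of code of your own. Each camera call takes 0.05 s, during which the arm holds its last target. There are 200 camera calls.

## Task

Take the brass-faced vice jaw pad out of its nest and lay it flat, brass face up, in the middle of the green mat. It sits too snugly to be gripped, so first press its end next to the nest's red wall down until the pad tips over and stays tilted with its other end standing up, then take it by that raised end. Do not drop it, and leave the steel-faced pad lying in its own nest.

Things in the scene. Friction and masses are not known exactly. Their poses are not given: they have to be found in the camera images.
- jaw_brass_centre (a point): Centre of the loose brass-faced jaw pad, 88 (x) x 46 (y) x 20 mm (z), 0.2 kg, black backing below. At first level in its nest, axes as the nest's, centre at nest x -3.5, z 42 mm. A light press at pad x +25 to +35 tips it; past 15 deg it goes over by itself and stays, +x end down 30 deg (slides up to 5 mm). Then at pad x -30 its sides stand 11 to 13 mm above the rim: pinch across the 46 mm there.
- nest_brass: Fixed grey nest of the brass-faced pad, 121 (x) x 73 (y) mm, rim 53 mm high. Origin on the bench under its middle. Pocket 97 x 48.6 mm. Pocket floor: level at z 32 mm for x < 0 (the pad rests there), a ramp falling 30 deg for x > 0, air under that half of the pad. End wall at -x up to the rim; at +x red, 36 mm high: press the pad near this end. The two nests may stand in either place.
- jaw_steel_centre (a point): Centre of the steel-faced jaw pad: same shape and size, steel-grey on top, lying in the same way in a nest of its own that looks the same. To be left alone.
- mat_centre (a point): Middle of the upper face of the green mat, fixed on the bench between the nests: 140 mm along its x, 110 mm along its y, 3 mm thick; z up. Lay the pad's long side along the mat's long side.
Not all that is in view belongs to the job. Of the things that look like the part that bears jaw_brass_centre, the largest one is meant.

How it is judged:
By the outcome, as a careful person would: the job done as asked, in the order asked, and still so for the second after the job is handed in, with the robot touching nothing.
It also fails if it takes over 40 s, if anything falls off the work surface, if the arm or the gripper's body presses on something with over 40 N, if the wrist force passes 120 N, or if a joint passes its speed limit or range.

## Working session

There is one attempt and no reset: what is moved stays moved. The work goes in short steps, Python scripts to look and compute and a tool call to move; the robot and the scene stay as the last step left them, time stands still between calls to the robot, and variables do not carry over. Pictures are saved under pics/ and viewed, at most 10 in all, crops included, and the job is handed in when it is done.

Besides the shell and the picture viewer there is one more tool, called after "Emit:" in YAML: its name, and indented under it one key for each argument. drive_tool: Moves the arm, as the interface text tells. Its arguments: {"type":"object","properties":{"rows":{"type":"array"},"force":{"type":"number"}},"required":["rows"]}

```bash
mkdir -p pics; cat > h.py <<'E'
import numpy as np, cv2
from rig import manip, eyes, job
def snap(n,f):
    s=manip.get_state(); c=eyes.get_calibration(n); im=eyes.get_image(n)
    cv2.imwrite('pics/'+f,cv2.cvtColor(im,cv2.COLOR_RGB2BGR)); return im,c
def ray(c,uv):
    K=np.array(c['camera_matrix']);V=np.array(c['view'])
    d=np.array([(uv[0]-K[0,2])/K[0,0],(uv[1]-K[1,2])/K[1,1]]);p=d.copy()
    for _ in range(20): p=d/(1+c['k1']*(p@p))
    R=V[:3,:3]; o=-R.T@V[:3,3]; return o,R.T@np.array([p[0],-p[1],-1])
def at(c,uv,z):
    o,d=ray(c,uv); return o+d*(z-o[2])/d[2]
def proj(c,P):
    K=np.array(c['camera_matrix']);V=np.array(c['view']); q=V[:3,:3]@np.array(P)+V[:3,3]
    p=np.array([q[0],-q[1]])/-q[2]; p=p*(1+c['k1']*(p@p)); return p*[K[0,0],K[1,1]]+K[:2,2]
E
python3 - <<'E'
from h import *
for n in ['scene','wrist']: 
    im,c=snap(n,n+'0.png'); print(n,c)
print(manip.get_state())
E
```

```text
scene {'camera_matrix': array([[459.51955515,   0.        , 319.41597705],
       [  0.        , 459.51955515, 203.48728716],
       [  0.        ,   0.        ,   1.        ]]), 'k1': -0.11412441226868769, 'view': array([[-0.8979071 , -0.44016821, -0.00384499,  0.51136388],
       [ 0.34162869, -0.70234968,  0.62449561, -0.0511122 ],
       [-0.27758365,  0.55942548,  0.78101885, -0.91059003],
       [ 0.        ,  0.        ,  0.        ,  1.        ]])}
wrist {'camera_matrix': array([[342.6496492 ,   0.        , 317.05045206],
       [  0.        , 342.6496492 , 199.74442432],
       [  0.        ,   0.        ,   1.        ]]), 'k1': -0.002743361305845655, 'view': array([[ 9.99997793e-01,  4.11978790e-04, -2.06034922e-03,
        -5.73910985e-01],
       [-1.00400829e-03,  9.55087015e-01, -2.96323785e-01,
         3.99050424e-02],
       [ 1.84573367e-03,  2.96325199e-01,  9.55085321e-01,
        -3.79832196e-01],
       [ 0.00000000e+00,  0.00000000e+00,  0.00000000e+00,
         1.00000000e+00]])}
{'clock': 0.1, 'qpos': array([-1.21040633e-01,  2.76550029e-01,  1.50599605e+00, -1.79910418e-06,
        1.36069391e+00, -1.21016742e-01]), 'qd': array([ 8.41894032e-04, -4.36650241e-04, -1.89438116e-03, -1.91669414e-03,
       -5.85639077e-04,  5.58672963e-05]), 'effort': array([ 1.55745878e-03, -4.17697620e+01, -2.46405226e+01, -1.74112388e-04,
        5.80947395e-03,  2.85749664e-07]), 'position': array([5.74556904e-01, 2.45162114e-05, 2.41519945e-01]), 'ee_rot': array([-6.47938889e-04,  7.07114855e-01,  7.07098228e-01, -5.08537735e-04]), 'contact_force': array([ 0.16237284, -0.48087019,  0.37392237]), 'moment': array([-0.04729869, -0.01089545,  0.00605379]), 'gripper_force': 0.0, 'width': 0.08537453096724733}
```

View pics/scene0.png

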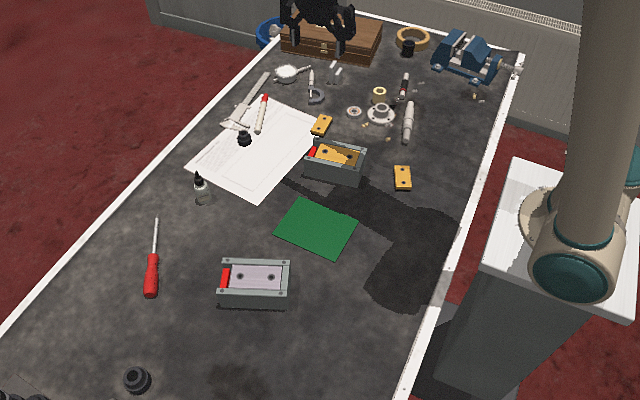

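View pics/wrist0.png

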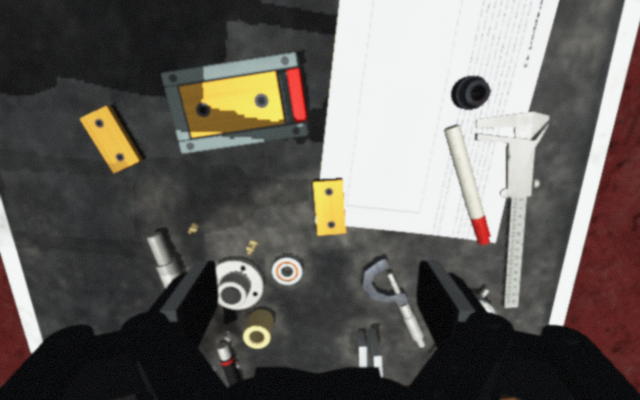

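Brass candidates are the large pad in the nest at scene (338,155), and small loose plates at (321,124) and (402,177). The nested one is the largest and has the red wall beside it, so it is the one meant. I'll confirm it in an enlarged crop and measure.

```bash
python3 - <<'E'
from h import *
w=cv2.imread('pics/wrist0.png')[40:170,150:330]; s=cv2.imread('pics/scene0.png')
a=cv2.resize(w,None,fx=4,fy=4,interpolation=cv2.INTER_CUBIC); cv2.imwrite('pics/crop0.png',a)
c=eyes.get_calibration('scene'); cw=eyes.get_calibration('wrist')
def fit(m,z,c):
    n,l,st,_=cv2.connectedComponentsWithStats(m.astype(np.uint8)); k=1+np.argmax(st[1:,4])
    ct=max(cv2.findContours((l==k).astype(np.uint8),0,2)[0],key=cv2.contourArea)[:,0]
    P=np.array([at(c,p,z)[:2] for p in ct.astype(float)]); r=cv2.minAreaRect((P*1000).astype(np.float32)); print(r, cv2.boxPoints(r).round(0).tolist())
hs=cv2.cvtColor(s,cv2.COLOR_BGR2HSV); fit((abs(hs[...,0].astype(int)-68)<15)&(hs[...,1]>120),.003,c)
w0=cv2.imread('pics/wrist0.png');hw=cv2.cvtColor(w0,cv2.COLOR_BGR2HSV)
m=(abs(hw[...,0].astype(int)-23)<8)&(hw[...,1]>120); m[:,:150]=0;m[170:]=0; fit(cv2.morphologyEx(m.astype(np.uint8),3,np.ones((9,9))),.052,cw)
m=((hw[...,0]<6)|(hw[...,0]>174))&(hw[...,1]>150); m[170:]=0;m[:,400:]=0; fit(m,.036,cw)
for p in [(162,72),(300,52),(311,137),(182,153)]: print(p,at(cw,p,.053).round(4))
E
```

```text
((468.2674255371094, 223.89886474609375), (110.16134643554688, 139.5445098876953), 88.2587661743164) [[397.0, 171.0], [536.0, 167.0], [540.0, 277.0], [400.0, 281.0]]
((497.5156555175781, 64.83186340332031), (89.35596466064453, 47.194740295410156), 8.222516059875488) [[450.0, 82.0], [457.0, 35.0], [545.0, 48.0], [538.0, 95.0]]
((555.12060546875, 72.98929595947266), (14.211539268493652, 48.639503479003906), 8.060240745544434) [[545.0, 96.0], [551.0, 48.0], [566.0, 50.0], [559.0, 98.0]]
(162, 72) [0.4377 0.0927 0.053 ]
(300, 52) [0.5593 0.1089 0.053 ]
(311, 137) [0.5685 0.0361 0.053 ]
(182, 153) [0.4471 0.0211 0.053 ]
```

View pics/crop0.png

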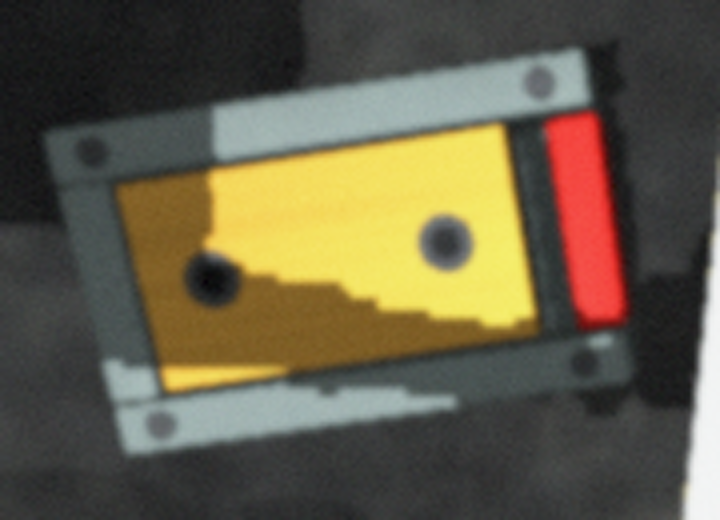

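The crop confirms it: yellow pad in the grey nest with the red wall at the right (+x) side. It measures 89x47 mm and is rotated about 8°. Nest centre is about (0.501, 0.065), mat centre (0.468, 0.224) at -1.7°. Going above the press point.

Emit:
drive_tool:
  rows:
    - [[0, 0, -0.179], [-0.59, 0.86, -1.7], 0]
    - [[0, 0, -0.179], [-0.59, 0.86, -1.7], 0]
    - [[0, 0, -0.179], [-0.59, 0.86, -1.7], 0]
    - [[0, 0, -0.179], [-0.59, 0.86, -1.7], 0]
    - [[0, 0, -0.179], [-0.59, 0.86, -1.7], 0]
    - [[0, 0, -0.179], [-0.59, 0.86, -1.7], 0]
    - [[0, 0, -0.179], [-0.59, 0.86, -1.7], 0]
    - [[0, 0, -0.179], [-0.59, 0.86, -1.7], 0]
  force: 60

```text
clock: 1.1
position: [0.5273, 0.069, 0.1054]
ee_rot: [0.0, 0.998, 0.066, -0.0]
contact_force: [-0.2, 0.0, -0.5]
width: 0.0
gripper_force: 0.0
```

Emit:
drive_tool:
  rows:
    - [[0, 0, 0], [0, 0, 0], 0]
    - [[0, 0, 0], [0, 0, -1.0], 0]
    - [[0, 0, 0], [0, 0, -1.0], 0]
    - [[0, 0, 0], [0, 0, 0], 0]

```text
clock: 1.6
position: [0.5273, 0.0685, 0.0855]
ee_rot: [0.0, 0.998, 0.069, -0.001]
contact_force: [-0.8, 0.8, -0.2]
width: 0.0
gripper_force: 0.0
```

Emit:
drive_tool:
  rows:
    - [[0, 0, 0], [0, 0, -0.9], 0]
    - [[0, 0, 0], [0, 0, -0.9], 0]
    - [[0, 0, 0], [0, 0, -0.4], 0]
    - [[0, 0, 0], [0, 0, -0.3], 0]
    - [[0, 0, 0], [0, 0, 0], 0]

```text
clock: 2.22
position: [0.5278, 0.0688, 0.0612]
ee_rot: [0.0, 0.998, 0.069, -0.0]
contact_force: [-0.5, 0.1, 0.2]
width: 0.0001
gripper_force: 0.0
```

Emit:
drive_tool:
  rows:
    - [[0, 0, 0], [0, 0, -0.3], 0]
    - [[0, 0, 0], [0, 0, -0.3], 0]
    - [[0, 0, 0], [0, 0, 0], 0]

```text
clock: 2.6
position: [0.5274, 0.0687, 0.0552]
ee_rot: [0.0, 0.998, 0.069, -0.001]
contact_force: [0.8, -0.3, 1.4]
width: 0.0
gripper_force: 0.6
```

```bash
python3 - <<'E'
from h import *
im,c=snap('side','side1.png'); snap('wrist','w1.png')
a=cv2.imread('pics/side1.png'); p=proj(c,[.5,.065,.05]); print(p)
u,v=int(p[0]),int(p[1]); a=a[max(0,v-75):v+75,max(0,u-100):u+100]
a=cv2.resize(a,(600,450*1)); b=cv2.imread('pics/w1.png'); cv2.imwrite('pics/s1.png',a)
E
```

```text
[315.0912189  175.56755159]
```

View pics/s1.png

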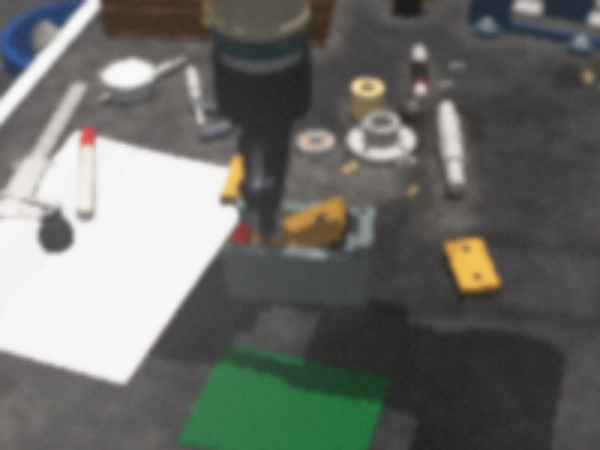

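The pad is tilting, with its raised end at crop (325,215). I'll press a little further, then withdraw.

Emit:
drive_tool:
  rows:
    - [[0, 0, 0], [0, 0, -0.3], 0]
    - [[0, 0, 0], [0, 0, -0.2], 0]
    - [[0, 0, 0], [0, 0, 0], 0]
    - [[0, 0, 0], [0, 0, 0], 0]

```text
clock: 3.2
position: [0.5291, 0.0688, 0.0536]
ee_rot: [0.0, 0.998, 0.069, 0.002]
contact_force: [-1.4, 0.0, 23.8]
width: -0.0001
gripper_force: 9.3
```

Emit:
drive_tool:
  rows:
    - [[0, 0, 0], [0, 0, 0.5], 0]
    - [[0, 0, 0], [0, 0, 1.0], 0]
    - [[0, 0, 0], [0, 0, 2.0], 0]
    - [[0, 0, 0], [-1.0, -0.1, 3.0], 7]
    - [[0, 0, 0], [-2.0, -0.3, 3.0], 7]
    - [[0, 0, 0], [-2, -0.3, 2.0], 7]
    - [[0, 0, 0], [0, 0, 0], 7]

```text
clock: 4.08
position: [0.477, 0.0617, 0.1663]
ee_rot: [0.0, 0.998, 0.069, 0.001]
contact_force: [-0.1, -0.2, 0.6]
width: 0.0693
gripper_force: 0.0
```

```bash
python3 - <<'E'
from h import *
im,c=snap('wrist','w2.png'); print(manip.get_state()['position'],c['view'].round(3).tolist())
for X in (-31.1,-19): print(proj(c,[.5013+.99*X/1e3,.0652+.139*X/1e3,.073 if X<-30 else .066]))
im,cs=snap('side','side2.png'); a=cv2.imread('pics/side2.png')[125:225,235:395]; b=cv2.imread('pics/w2.png')
cv2.imwrite('pics/c2.png',np.hstack([cv2.resize(b,(480,300)),cv2.resize(a,(320,200)).copy() if 0 else cv2.copyMakeBorder(cv2.resize(a,(320,200)),0,100,0,0,0)]))
E
```

```text
[0.47765237 0.06178454 0.16545135] [[0.139, -0.99, 0.0, -0.006], [0.946, 0.132, -0.296, -0.443], [0.293, 0.041, 0.955, -0.45], [0.0, 0.0, 0.0, 1.0]]
[315.37893098 216.39219712]
[315.38972756 196.93788278]
```

View pics/c2.png

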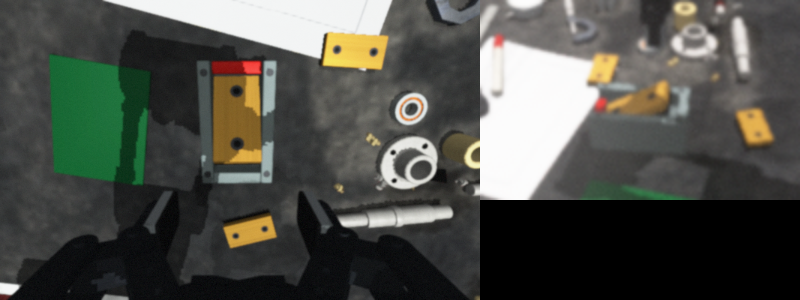

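The pad stays tilted with its raised end at crop (237,164), within about 1 mm of the geometry I predicted, so it slid very little. Next I approach the raised end with the tool leaning 15°.

Emit:
drive_tool:
  rows:
    - [[-0.018, 0.13, 0], [0.25, 0.05, -2.5], 6.2]
    - [[-0.018, 0.13, 0], [0.25, 0.05, -2.5], 6.2]
    - [[0, 0, 0], [0, 0, -2.0], 6.2]
    - [[0, 0, 0], [0, 0, -1.2], 6.2]
    - [[0, 0, 0], [0, 0, -0.8], 6.2]
    - [[0, 0, 0], [0, 0, -0.5], 6.2]
    - [[0, 0, 0], [0, 0, 0], 6.2]

```text
clock: 5.05
position: [0.4828, 0.0628, 0.0706]
ee_rot: [0.009, 0.989, 0.069, -0.13]
contact_force: [1.0, 0.5, 0.6]
width: 0.0618
gripper_force: 0.0
```

Emit:
drive_tool:
  rows:
    - [[0, 0, 0], [0, 0, 0], 5.2]
    - [[0, 0, 0], [0, 0, 0], 4.9]
    - [[0, 0, 0], [0, 0, 0], 4.7]

```text
clock: 5.42
position: [0.483, 0.0629, 0.0707]
ee_rot: [0.009, 0.989, 0.069, -0.13]
contact_force: [-0.2, 0.2, 0.5]
width: 0.047
gripper_force: 0.1
```

```bash
python3 - <<'E'
from h import *
im,cs=snap('side','side3.png'); a=cv2.imread('pics/side3.png')[125:225,235:395]; im,c=snap('wrist','w3.png'); b=cv2.imread('pics/w3.png')
cv2.imwrite('pics/c3.png',np.hstack([cv2.resize(b,(480,300)),cv2.copyMakeBorder(cv2.resize(a,(320,200)),0,100,0,0,0)]))
E
```

```text
(no output)
```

View pics/c3.png

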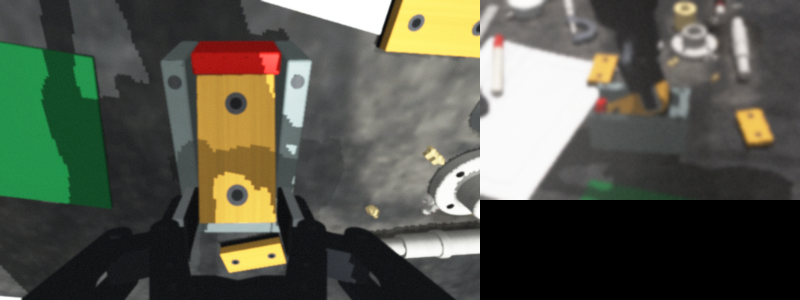

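The fingers stand either side of the pad by its raised end, at crop (190,210) and (285,210). I'll lower slightly while watching the force, then grip.

Emit:
drive_tool:
  rows:
    - [[0, 0, 0], [0, 0, -0.2], 5.0]
    - [[0, 0, 0], [0, 0, -0.2], 4.9]
    - [[0, 0, 0], [0, 0, 0], 4.8]

```text
clock: 5.9
position: [0.4826, 0.0628, 0.066]
ee_rot: [0.009, 0.989, 0.069, -0.131]
contact_force: [0.0, -0.1, 0.7]
width: 0.048
gripper_force: 0.0
```

Emit:
drive_tool:
  rows:
    - [[0, 0, 0], [0, 0, 0], 4.4]
    - [[0, 0, 0], [0, 0, 0], 4.0]
    - [[0, 0, 0], [0, 0, 0], 4.0]
    - [[0, 0, 0], [0, 0, 0], 4.0]
  force: 80

```text
clock: 6.4
position: [0.4829, 0.0628, 0.0665]
ee_rot: [0.009, 0.989, 0.069, -0.13]
contact_force: [0.4, 1.7, 2.8]
width: 0.0435
gripper_force: 80.8
```

Emit:
drive_tool:
  rows:
    - [[0, 0, 0], [0, 0, 0.5], 4.0]
    - [[0, 0, 0], [0, 0, 1.0], 4.0]
    - [[0, 0, 0], [0, 0, 1.5], 4.0]
    - [[0, 0, 0], [0, 0, 2.5], 4.0]
    - [[0, 0, 0], [0, 0, 2.5], 4.0]
    - [[0, 0, 0], [0, 0, 2.0], 4.0]
    - [[0, 0, 0], [0, 0, 0], 4.0]

```text
clock: 7.28
position: [0.484, 0.0628, 0.1683]
ee_rot: [0.009, 0.989, 0.069, -0.128]
contact_force: [0.7, -0.3, -1.6]
width: 0.0434
gripper_force: 81.4
```

```bash
python3 - <<'E'
from h import *
print(manip.get_state()['position'],manip.get_state()['width'])
im,cs=snap('side','side4.png'); a=cv2.imread('pics/side4.png')[75:225,215:415]; im,c=snap('wrist','w4.png'); b=cv2.imread('pics/w4.png')
cv2.imwrite('pics/c4.png',np.hstack([cv2.resize(b,(400,250)),cv2.copyMakeBorder(cv2.resize(a,(400,300)),0,0,0,0,0)[:250]]))
E
```

```text
[0.48400016 0.06281377 0.16832884] 0.04335952469241109
```

View pics/c4.png

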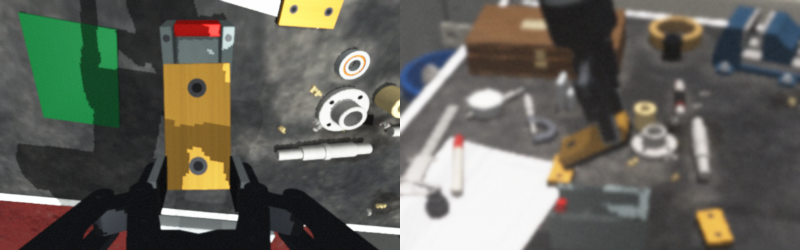

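The pad is held and clear of the nest. Now I get its pose in the hand and re-measure the mat.

```bash
python3 - <<'E'
from h import *
from scipy.optimize import least_squares
from scipy.spatial.transform import Rotation as R
c=eyes.get_calibration('wrist'); s=manip.get_state(); b=cv2.imread('pics/w4.png'); h=cv2.cvtColor(b,cv2.COLOR_BGR2HSV)
def quad(m):
    m=cv2.morphologyEx(m.astype(np.uint8),3,np.ones((15,15)))
    n,l,st,_=cv2.connectedComponentsWithStats(m); k=1+np.argmax(st[1:,4])
    ct=max(cv2.findContours((l==k).astype(np.uint8),0,2)[0],key=cv2.contourArea); hu=cv2.convexHull(ct)
    for e in np.arange(3,40,1):
        q=cv2.approxPolyDP(hu,e,True)
        if len(q)<=4: return q[:,0].astype(float)
m=(abs(h[...,0].astype(int)-22)<9)&(h[...,1]>110); m[:90]=0; m[:,:240]=0; m[:,400:]=0
q=quad(m); print('pad px',q.tolist())
g=quad((abs(h[...,0].astype(int)-68)<15)&(h[...,1]>120)); G=np.array([at(c,p,.003) for p in g])*1000; print('mat',g.tolist(),G.round(0).tolist(),G.mean(0).round(1))
# pad pose: px,py,pz,yaw,pitch,roll
L=np.array([[x,y,.01] for x in(-.044,.044) for y in(-.023,.023)])
def pts(p): return L@R.from_euler('ZYX',p[3:]).as_matrix().T+p[:3]
def cost(p):
    P=np.array([proj(c,w) for w in pts(p)]); return np.concatenate([P[np.argmin(np.linalg.norm(P-u,axis=1))]-u for u in q])
p0=np.r_[s['position']+[.02,0,-.02],.14,.52,0]
r=least_squares(cost,p0); print('pad',(r.x[:3]*1000).round(1),np.degrees(r.x[3:]).round(1),'res',abs(r.fun).max())
# predicted rigid: geometric
E
```

```text
pad px [[365.0, 100.0], [368.0, 302.0], [267.0, 303.0], [261.0, 104.0]]
mat [[29.0, 20.0], [187.0, 48.0], [190.0, 204.0], [70.0, 187.0]] [[539.0, 275.0, 3.0], [536.0, 165.0, 3.0], [398.0, 171.0, 3.0], [401.0, 279.0, 3.0]] [468.6 222.5   3. ]
pad [502.6  64.9 138.9] [ 9.5 30.1 -2.6] res 1.135436343592687
```

Pad pitch is 30°, as expected. Moving over the mat while levelling it.

Emit:
drive_tool:
  rows:
    - [[0.012, -0.0865, 0], [-0.3, 1.5, 0], 4.0]
    - [[0.012, -0.0865, 0], [-0.6, 2.3, 0], 4.0]
    - [[0.012, -0.0865, 0], [-0.6, 2.3, 0], 4.0]
    - [[0.012, -0.0865, 0], [-0.6, 2.3, -1], 4.0]
    - [[0.012, -0.0865, 0], [-0.6, 2.3, -2], 4.0]
    - [[0.012, -0.0865, 0], [-0.6, 2.3, -2], 4.0]
    - [[0, 0, -0.087], [-0.6, 2.0, -2], 4.0]
    - [[0, 0, -0.086], [-0.6, 1.2, -1], 4.0]

```text
clock: 8.38
position: [0.4353, 0.2246, 0.0842]
ee_rot: [0.003, 0.992, -0.018, 0.128]
contact_force: [0.6, -0.8, -2.4]
width: 0.0437
gripper_force: 81.6
```

Emit:
drive_tool:
  rows:
    - [[0, 0, 0], [0, 0, 0], 4.0]
    - [[0, 0, 0], [0, 0, -1], 4.0]
    - [[0, 0, 0], [0, 0, -1], 4.0]
    - [[0, 0, 0], [0, 0, 0], 4.0]

```text
clock: 8.88
position: [0.4372, 0.2238, 0.0653]
ee_rot: [0.003, 0.991, -0.017, 0.129]
contact_force: [0.9, 0.2, -2.0]
width: 0.0434
gripper_force: 81.6
```

```bash
python3 - <<'E'
from h import *
print(manip.get_state()['position'],manip.get_state()['width'])
im,cs=snap('side','side5.png'); a=cv2.imread('pics/side5.png'); u,v=proj(cs,[.468,.224,.04]).astype(int); print(u,v)
a=a[max(0,v-75):v+75,max(0,u-100):u+100]; im,c=snap('wrist','w5.png'); b=cv2.imread('pics/w5.png')
cv2.imwrite('pics/c5.png',np.hstack([cv2.resize(b,(480,300)),cv2.resize(a,(320,300))]))
E
```

```text
[0.43720688 0.22380019 0.06526991] 0.043385979426568466
310 223
```

View pics/c5.png

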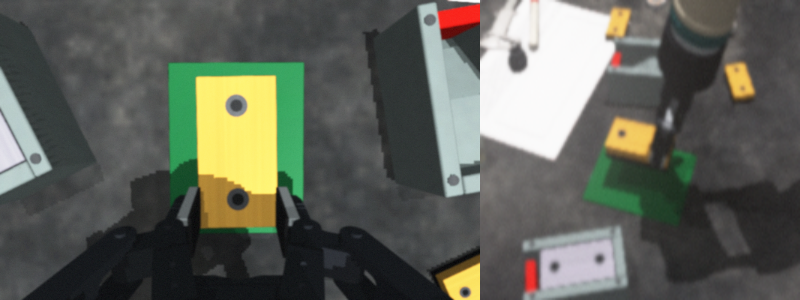

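The pad is level over the mat, brass up, spanning crop (197..276, 76..228) and aligned with the mat edges. Lowering slowly and watching the force.

Emit:
drive_tool:
  rows:
    - [[0, 0, 0], [0.1, 0.05, -1.2], 4.0]
    - [[0, 0, 0], [0, 0, -1.2], 4.0]
    - [[0, 0, 0], [0, 0, -0.7], 4.0]
    - [[0, 0, 0], [0, 0, -0.3], 4.0]
    - [[0, 0, 0], [0, 0, 0], 4.0]

```text
clock: 9.6
position: [0.4388, 0.2253, 0.032]
ee_rot: [0.002, 0.991, -0.017, 0.13]
contact_force: [-0.8, -0.1, -1.7]
width: 0.0432
gripper_force: 81.7
```

Emit:
drive_tool:
  rows:
    - [[0, 0, 0], [0, 0, -0.15], 4.0]
    - [[0, 0, 0], [0, 0, -0.1], 4.0]
    - [[0, 0, 0], [0, 0, 0], 4.0]

```text
clock: 9.98
position: [0.4389, 0.2253, 0.0299]
ee_rot: [0.002, 0.991, -0.017, 0.13]
contact_force: [-0.0, 0.6, -2.6]
width: 0.0431
gripper_force: 81.7
```

Emit:
drive_tool:
  rows:
    - [[0, 0, 0], [0, 0, -0.1], 4.0]
    - [[0, 0, 0], [0, 0, -0.1], 4.0]
    - [[0, 0, 0], [0, 0, 0], 4.0]

```text
clock: 10.35
position: [0.4388, 0.2252, 0.0278]
ee_rot: [0.002, 0.991, -0.017, 0.13]
contact_force: [-0.2, -0.5, -1.5]
width: 0.0433
gripper_force: 81.7
```

Emit:
drive_tool:
  rows:
    - [[0, 0, 0], [0, 0, -0.1], 4.0]
    - [[0, 0, 0], [0, 0, -0.05], 4.0]
    - [[0, 0, 0], [0, 0, 0], 4.0]

```text
clock: 10.72
position: [0.4388, 0.2253, 0.0263]
ee_rot: [0.002, 0.991, -0.017, 0.13]
contact_force: [0.5, 0.4, -1.8]
width: 0.043
gripper_force: 81.7
```

Emit:
drive_tool:
  rows:
    - [[0, 0, 0], [0, 0, -0.05], 4.0]
    - [[0, 0, 0], [0, 0, 0], 4.0]

```text
clock: 10.98
position: [0.4388, 0.2253, 0.0258]
ee_rot: [0.002, 0.991, -0.017, 0.13]
contact_force: [-0.0, 0.0, -1.4]
width: 0.0433
gripper_force: 81.7
```

Emit:
drive_tool:
  rows:
    - [[0, 0, 0], [0, 0, -0.05], 4.0]
    - [[0, 0, 0], [0, 0, -0.05], 4.0]
    - [[0, 0, 0], [0, 0, 0], 4.0]

```text
clock: 11.35
position: [0.4388, 0.2253, 0.0248]
ee_rot: [0.002, 0.991, -0.017, 0.13]
contact_force: [-0.1, -0.6, -1.5]
width: 0.0433
gripper_force: 81.7
```

Emit:
drive_tool:
  rows:
    - [[0, 0, 0], [0, 0, -0.05], 4.0]
    - [[0, 0, 0], [0, 0, 0], 4.0]

```text
clock: 11.6
position: [0.4389, 0.2253, 0.0243]
ee_rot: [0.002, 0.991, -0.017, 0.13]
contact_force: [1.2, 0.5, -2.1]
width: 0.0431
gripper_force: 81.7
```

Emit:
drive_tool:
  rows:
    - [[0, 0, 0], [0, 0, -0.05], 4.0]
    - [[0, 0, 0], [0, 0, -0.05], 4.0]
    - [[0, 0, 0], [0, 0, 0], 4.0]

```text
clock: 11.98
position: [0.4389, 0.2253, 0.0242]
ee_rot: [0.002, 0.991, -0.017, 0.131]
contact_force: [-3.5, -0.8, 7.9]
width: 0.0434
gripper_force: 82.8
```

Emit:
drive_tool:
  rows:
    - [[0, 0, 0], [0, 0, -0.05], 4.0]
    - [[0, 0, 0], [0, 0, 0], 4.0]

```text
clock: 12.22
position: [0.4389, 0.2253, 0.0242]
ee_rot: [0.002, 0.991, -0.017, 0.131]
contact_force: [-5.5, -1.8, 14.2]
width: 0.0436
gripper_force: 83.5
```

Contact made. Easing off, then releasing and retreating along the tool axis.

Emit:
drive_tool:
  rows:
    - [[0, 0, 0], [0, 0, 0.1], 4.0]
    - [[0, 0, 0], [0, 0, 0], 4.8]
    - [[0, 0, 0], [0, 0, 0], 5.5]
    - [[0, 0, 0], [0, 0, 0], 6.2]
    - [[0, 0, 0], [-0.25, 0, 1.0], 6.2]
    - [[0, 0, 0], [-0.8, 0, 3.0], 6.2]
    - [[0, 0, 0], [-1.3, 0, 5.0], 6.2]
    - [[0, 0, 0], [-1.3, 0, 5.0], 6.2]

```text
clock: 13.22
position: [0.4015, 0.2252, 0.1656]
ee_rot: [0.002, 0.991, -0.017, 0.13]
contact_force: [1.6, 0.8, 0.6]
width: 0.0619
gripper_force: 0.0
```

```bash
python3 - <<'E'
from h import *
print(manip.get_state()['position'])
im,c=snap('wrist','w6.png'); b=cv2.imread('pics/w6.png'); h=cv2.cvtColor(b,cv2.COLOR_BGR2HSV)
def fit(m,z):
    m=cv2.morphologyEx(m.astype(np.uint8),3,np.ones((9,9)))
    n,l,st,_=cv2.connectedComponentsWithStats(m); k=1+np.argmax(st[1:,4])
    ct=max(cv2.findContours((l==k).astype(np.uint8),0,2)[0],key=cv2.contourArea)[:,0]
    print(cv2.minAreaRect(np.array([at(c,p,z)[:2]*1000 for p in ct.astype(float)],np.float32)))
y=(abs(h[...,0].astype(int)-23)<8)&(h[...,1]>120); fit(y,.023)
fit((abs(h[...,0].astype(int)-68)<15)&(h[...,1]>120)|y,.003)
im,cs=snap('scene','s6.png'); a=cv2.imread('pics/s6.png')
cv2.imwrite('pics/c6.png',np.hstack([cv2.resize(b,(400,250)),a[100:350,150:550]]))
E
```

```text
[0.40147832 0.2252337  0.16557755]
((469.6667785644531, 224.06687927246094), (46.316131591796875, 89.0185317993164), 89.27606201171875)
((469.2052001953125, 223.32077026367188), (109.42679595947266, 139.2029571533203), 88.27412414550781)
```

View pics/c6.png

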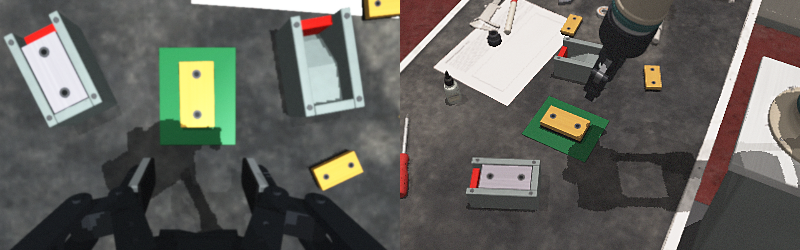

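The brass pad lies flat, brass up, within about 1 mm of the mat centre and 1° of its long side. The steel pad is still in its nest and the gripper is clear.

```bash
python3 -c "from rig import job; print(job.sign_off())"
```

```text
the job is handed in; nothing more can be done
None
```

The job is handed in: I tipped the brass-faced pad, took it by its raised end and laid it flat, brass up, within about 1 mm of the mat's centre, with the steel-faced pad left in its nest.

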